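# Stack the cups and hold their price holder home behind the shelf lip

### The job

Set out the cups for sale on the craft stall: first nest the wooden cup from the mat upright into the same cup on the low display step, let it settle and let go. Then take the price holder from its grooved block, slip its foot down behind the lip of the pocket on the step's far edge, and push it fully home against the springy strip until its shoulder sits flush. Finish while still holding it pressed home (it pops up if let go), and leave the bottle, the jar and the paper fan undisturbed.

Things in the scene. Friction and masses are not known exactly. Their poses are not given: they have to be found in the camera images.
- mat_cup_center (a point): Centre (half-way up, on the axis; z up) of the loose turned-wood cup standing upright on the mat. 65 mm high, open top; straight outer band 65 mm in diameter over its top 18 mm (grip there from above), below it tapering from 57 mm to a 42 mm foot; mouth 56 mm, inner floor 26 mm above its underside; about 90 g.
- shelf_cup_center (a point): Centre (half-way up, on the axis; z up) of the identical loose cup standing upright on the display step, anywhere on it. Nested, the other cup stands on this one's inner floor, 26 mm higher than this one, its band clear above this rim by 8 mm; about 0.7 mm play all round.
- holder_center (a point): Centre (half-way up) of the price holder: pale wood, 73 mm high, 80 g, blank white card on both faces, alike both ways round. Foot 5 mm thick, 64 wide, 20 long; above it a shoulder 16 thick, 90 wide, 8 high; above that a plate 10 thick, 90 wide, 45 high, gripped from above across its 10 mm. x: thickness, y: width, z: up.
- holder_foot (a point): Middle of the lower edge of the price holder's foot, 36.5 mm below holder_center along its z; same axes.
- block: Fixed grooved wooden block, 62 (x) x 120 (y) mm, 30 mm high; origin under its centre. The price holder starts upright in it, foot in the groove along y, shoulder on the block's top; it lifts straight out.
- pocket (a point): Middle of the pocket's mouth on the far (+x) edge of the step, level with the step's top, 40 mm over the mat. x: across the slot, away from the step; y: along it; z: up. Slot 9 mm across, 76 long, long edges bevelled 45 degrees, ends closed by blocks level with the step's top. Holder goes straight down, centred here, thickness along x; home: shoulder on the end blocks, foot edge 20 mm below here.
- step: Fixed low display step of pale wood, 40 mm high; top about 200 mm (x) by 300 mm (y), origin under its centre, pocket point 104.5 mm from it along +x. Same axes as pocket.
- strip (a joint): Sprung dark strip inside the pocket: metres pushed down. 0 = free, its top 12 mm below the pocket's mouth; 0.008 when the holder is home. It pushes back with 3.5 N at first and about 9 N at 0.008, and lifts the holder again when not held.
- bottle_mid (a point): Middle of the standing water bottle (bystander, 64 mm diameter, 200 mm high).
- jar_mid (a point): Middle of the small white jar (bystander, 52 mm diameter, 55 mm high).
- fan_mid (a point): Middle of the round paper fan lying flat (bystander, disc 170 mm diameter, 10 mm high; straight handle 12 mm wide reaching 235 mm from this point along its -x).
There are look-alikes about, which are no part of the job. Leave any green or turquoise look-alike of the part that bears mat_cup_center alone.

How it is judged:
By the outcome, as a careful person would: the job done as asked, in the order asked, and still so for the second after the job is handed in, while the arm keeps its last pose, push and grip.
It also fails if it takes over 59 s, if anything falls off the work surface, if the arm or the gripper's body presses on something with over 40 N, if the wrist force passes 120 N, or if a joint passes its speed limit or range.

### The arm

A 6-joint arm with a two-finger parallel gripper is mounted at the origin on the work surface. World frame = base frame: x ahead of the robot, y to its left, z up, the work surface at z = 0. Lengths are in mm, angles in degrees, forces in N, time in s.
With the tool pointing down it reaches from about 350 to 850 mm from the base axis. Payload 8.1 kg.
Tool frame: the origin (TCP) lies on the centre line of the jaws, within the pads' length; the fingertips stand 19 mm ahead of it and the grasp point (between the pads) is the TCP; z points along the fingers, y is the line along which they close (so a half turn about z gives the same grasp; the last joint's range is limited). The gripper opens to 85 mm and grips with 20 to 120 N. Pads are 22 mm wide; open, the fingers measure 114 mm over their backs; the gripper's body (76 mm by 85 mm) begins 54 mm behind the grasp point. The pads swing forward as they close: fully open they stand 13 mm farther back than shut.
Start: joints at [-79.378, 7.471, 85.268, -0, 87.261, -4.893], TCP at [160.522, -578.133, 250.292] pointing down, gripper open.
Joint ranges: [-169.43, 169.43], [-51.17, 129.36], [1.28, 143.12], [-76.62, 256.62], [0, 156.53], [-152.29, 152.29]. Speed limits (degrees/s): [136.94, 136.94, 159.86, 180, 180, 180].

### API

Orientations are given as [roll, pitch, yaw] about the fixed x, y, z axes, in that order (R = Rz(yaw) Ry(pitch) Rx(roll)).
In Python, from bench import r gives the robot as it stands. The module is installed in compiled form; this text tells all that it offers.
- The arm moves only by the tool servo_tool, never from a script. Its arguments are lists of equal length, an entry for each row: "fingers": the finger opening in m, from 0 to 0.0854; "linear": the shift along the tool's x, y, z in m, a list of three; "rotation": the turn, a rotation vector about the tool's x, y, z in degrees, a list of three. A call has 1 to 10 rows; each row is the pose to reach, as a shift and turn from the pose commanded when the call began, along the tool's axes at that moment; what a row does not reach only later rows make up. A row lasts 1/10 s, in which the tool goes at most 50 mm and 8.59 degrees, less where a joint would pass 70% of its speed; a pose out of reach is approached as far as the arm can. A call with a gripper value outside its range is refused whole. The fingers move at their own pace and stop on an object; "force" is the grip in N (left out, the last holds). Time passes only in rows, so rows that repeat a pose let the fingers close. It gives the time, the measured TCP pose, the force, the opening and the grip force at its end, in the units of the state.
- r.sense(): the state, without advancing time (a new reading comes with each control period).
- r.snapshot(name): name is "side" or "top" or "wrist"; returns a dict with "frame" (420x560x3 uint8, red, green, blue), "fx", "fy", "cx", "cy" (pixels), "k1" (the pictures are not rectified: a ray, as slopes to the right and down, at radius r is drawn at 1 + k1 r^2 times it, then the intrinsics apply), "camera_from_world" (4x4, takes a point from world to camera coordinates). Camera axes: x right, y up, looking along -z (the intrinsics and any distortion apply to the point x, -y, -z); pixel columns grow to the right and rows downward; lengths in mm; the calibration is good to about 2 mm. A picture is of the moment at which its call begins. There is no depth.
- r.hand_in(): hands the job in; it is judged then, once.
The state is a dict: "time": time; "joint_pos": joint angles; "qd": joint speeds; "joint_efforts": joint torques, N m; "tool_pos": TCP position; "tcp_rot": TCP orientation; "ft_force": force on the tool from outside, world axes, zero at the start; "wrist_torque": the same for the moment, N m; "finger_gap": finger opening in mm; "grip_force": force on a finger pad.
Only numpy, scipy, OpenCV 4.12 (cv2) and the standard library are available. Lean on these libraries where they do the work, as an engineer would, in place of code of your own. Each camera call takes 0.05 s, during which the arm holds its last target. There are 200 camera calls.

## Working session

There is one attempt and no reset: what is moved stays moved. The work goes in short steps, Python scripts to look and compute and a tool call to move; the robot and the scene stay as the last step left them, time stands still between calls to the robot, and variables do not carry over. Pictures are saved under pics/ and viewed, at most 10 in all, crops included, and the job is handed in when it is done.

Besides the shell and the picture viewer there is one more tool, called after "Call:" as name(argument=value, ...), one argument or row to a line, values as JSON. servo_tool: Moves the arm, as the interface text tells. Its arguments: {"type":"object","properties":{"fingers":{"type":"array","items":{"type":"number"}},"linear":{"type":"array","items":{"type":"array","items":{"type":"number"}}},"rotation":{"type":"array","items":{"type":"array","items":{"type":"number"}}},"force":{"type":"number"}},"required":["fingers","linear","rotation"]}

```bash
mkdir -p pics; cat > h.py <<'E'
import numpy as np, cv2, pickle
from bench import r
def snap(n,f=None):
    s=r.snapshot(n); 
    pickle.dump(s,open(f'pics/{f or n}.pkl','wb')); cv2.imwrite(f'pics/{f or n}.png',s['frame'][:,:,::-1]); return s
def load(f): return pickle.load(open(f'pics/{f}.pkl','rb'))
def ray(s,u,v):
    x,y=(u-s['cx'])/s['fx'],(v-s['cy'])/s['fy']; a,b=x,y
    for _ in range(20):
        k=1+s['k1']*(a*a+b*b); a,b=x/k,y/k
    M=np.array(s['camera_from_world']); R=M[:3,:3]
    return -R.T@M[:3,3], R.T@np.array([a,-b,-1.])
def at(s,u,v,z):
    o,d=ray(s,u,v); return o+d*(z-o[2])/d[2]
def proj(s,p):
    M=np.array(s['camera_from_world']); c=M[:3,:3]@np.array(p,float)+M[:3,3]
    a,b=c[0]/-c[2],-c[1]/-c[2]; k=1+s['k1']*(a*a+b*b)
    return np.array([s['cx']+s['fx']*a*k, s['cy']+s['fy']*b*k])
E
python3 - <<'E'
from h import *
np.set_printoptions(suppress=True,precision=3)
for n in('top','side'):
    s=snap(n); print(n,s['fx'],s['cx'],s['cy'],s['k1'],ray(s,280,210))
a=cv2.imread('pics/top.png');b=cv2.imread('pics/side.png')
E
```

```text
top 500.1026397082223 282.7586043520883 212.95457538384204 -0.16459951245318685 (array([ 376.214,   97.402, 1273.861]), array([ 0.156,  0.024, -0.988]))
side 446.7404199002254 273.1993436431088 208.21520079722774 -0.08167056154716786 (array([ -27.815,  626.32 , 1062.265]), array([ 0.462, -0.438, -0.771]))
```

View pics/top.png

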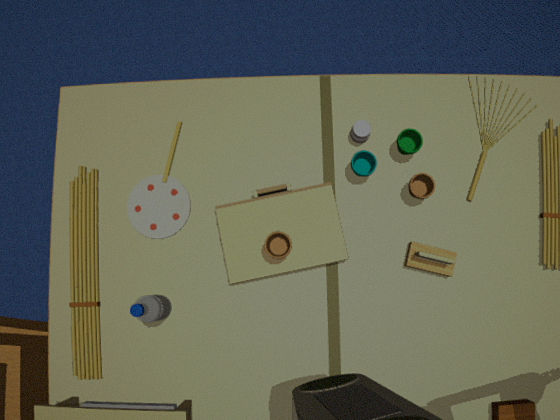

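View pics/side.png

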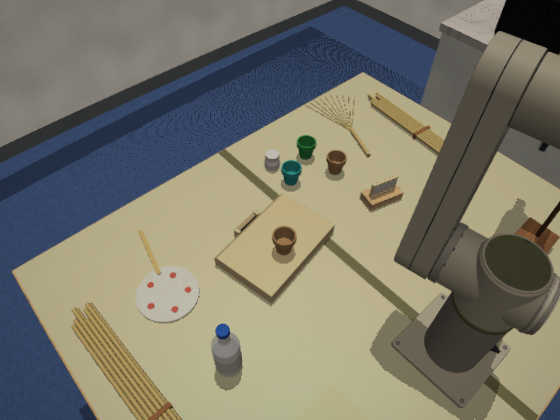

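The top view shows the brown cup at (421,186), the turquoise cup at (364,164) and the green cup at (409,141). The step cup is at (278,244), the holder block at (432,259) and the pocket at about (271,190). The mat cup is the brown one, since it matches the step cup and the turquoise and green ones are excluded. I'll confirm that in an enlarged crop.

```bash
python3 - <<'E'
from h import *
a=cv2.imread('pics/top.png')
c1=cv2.resize(a[120:290,340:470],None,fx=3,fy=3,interpolation=cv2.INTER_CUBIC)
c2=cv2.resize(a[170:290,205:355],None,fx=2.7,fy=2.7,interpolation=cv2.INTER_CUBIC)
c=np.zeros((510,800,3),np.uint8); c[:510,:390]=c1; c[:324,395:800]=c2
cv2.imwrite('pics/crop1.png',c)
E
```

```text
(no output)
```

View pics/crop1.png

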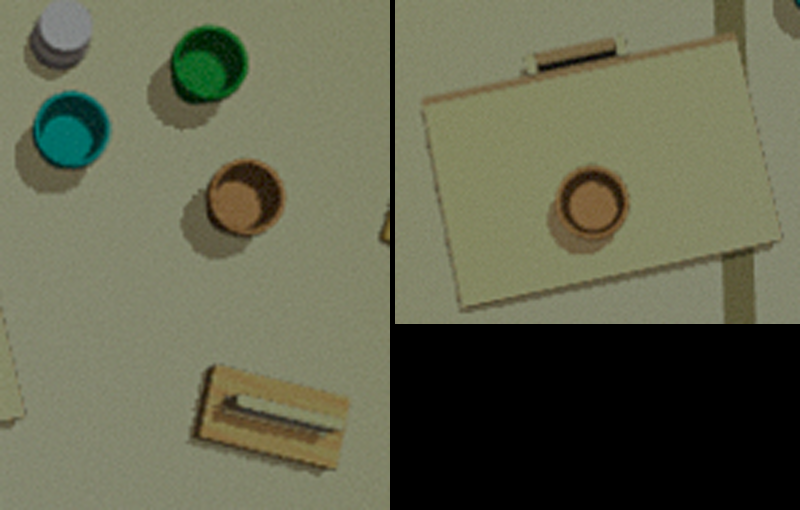

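The crop confirms it. The brown cup's rim centre is at about (422,186), the step cup's at (278,245), the holder sits in its block, and the pocket slot is on the step's upper edge.

```bash
python3 - <<'E'
from h import *
np.set_printoptions(suppress=True,precision=1)
s=load('top')
A=lambda x,y:(340+x/3,120+y/3); B=lambda x,y:(205+(x-395)/2.7,170+y/2.7)
print('mat',at(s,*A(246,198),65),'step cup',at(s,*B(592,202),105))
bl=np.array([at(s,*A(*p),30) for p in[(213,366),(349,398),(336,468),(198,440)]]);print(bl,bl.mean(0))
d=bl[0]-bl[1]+bl[3]-bl[2];print('block y-dir',np.degrees(np.arctan2(d[1],d[0]))-90)
st=np.array([at(s,*B(*p),40) for p in[(422,100),(735,36),(780,241),(462,308)]]);print(st,st.mean(0))
d=st[0]-st[1]+st[3]-st[2];yw=np.degrees(np.arctan2(d[1],d[0]))-90;print('step yaw',yw)
c=st.mean(0);t=np.radians(yw);print('pocket',c+104.5*np.array([np.cos(t),np.sin(t),0]))
print('pocket px',at(s,*B(575,62),40))
print('plate top',at(s,*A(237,397),83),at(s,*A(340,425),83))
print('bottle',at(s,137,310,200),'fan',at(s,159,207,10),'jar',at(s,361,128,55))
S=load('side')
for n,p in dict(mat=(336,157,65),scup=(284,236,105)).items(): print(n,at(S,*p))
q=r.sense();print(q['tool_pos'],q['tcp_rot'],q['time'],q['ft_force'])
E
```

```text
mat [ 619.1 -227.4   65. ] step cup [478.1 131.8 105. ]
[[ 483.6 -199.9   30. ]
 [ 453.4 -315.2   30. ]
 [ 395.2 -300.5   30. ]
 [ 422.3 -184.1   30. ]] [ 438.6 -249.9   30. ]
block y-dir -13.881671631794816
[[582.1 290.4  40. ]
 [635.8  -2.5  40. ]
 [444.1 -37.2  40. ]
 [389.1 254.1  40. ]] [512.8 126.2  40. ]
step yaw 10.532997461099725
pocket [615.5 145.3  40. ]
pocket px [614.6 147.1  40. ]
plate top [ 453.6 -205.4   83. ] [ 428.6 -288.9   83. ]
bottle [333.4 437.5 200. ] fan [590.8 442.5  10. ] jar [774.9 -83.4  55. ]
mat [ 615.9 -223.9   65. ]
scup [472.6 135.1 105. ]
[ 160.4 -577.7  249.3] [-179.9   -0.    15.5] 0.1 [-0.4 -0.1 -0.7]
```

```bash
cat >> h.py <<'E'
from scipy.spatial.transform import Rotation as Ro
def go(x,y,z,yaw,cmd=None):
    """shift (m) and turn (deg) in tool axes from commanded (or measured) pose to a tool-down target"""
    q=r.sense(); p,e=(cmd[:3],[180,0,cmd[3]]) if cmd else (q['tool_pos'],q['tcp_rot'])
    R=Ro.from_euler('xyz',e,degrees=True); T=Ro.from_euler('xyz',[180,0,yaw],degrees=True)
    print('lin',(R.inv().apply(np.array([x,y,z])-p)/1000).round(4),'rot',(R.inv()*T).as_rotvec(degrees=True).round(2),'z',round(q['tool_pos'][2],1))
E
python3 - <<'E'
from h import *
go(617,-226,230,75,(160.522,-578.133,250.292,15.515))
E
```

```text
lin [ 0.534  -0.2172  0.0203] rot [  0.     0.   -59.48] z 249.3
```

Call:
servo_tool(
  fingers=[0.085,0.085,0.085,0.085,0.085,0.085,0.085,0.085,0.085,0.085],
  linear=[
    [0.045,-0.018,0.002],
    [0.09,-0.036,0.004],
    [0.135,-0.054,0.006],
    [0.18,-0.072,0.008],
    [0.225,-0.09,0.01],
    [0.27,-0.108,0.012],
    [0.315,-0.126,0.014],
    [0.36,-0.144,0.016],
    [0.405,-0.162,0.018],
    [0.45,-0.18,0.02],
  ],
  rotation=[
    [0,0,-6],
    [0,0,-12],
    [0,0,-18],
    [0,0,-24],
    [0,0,-30],
    [0,0,-36],
    [0,0,-42],
    [0,0,-48],
    [0,0,-54],
    [0,0,-59.5],
  ],
)

```text
time: 1.1
tool_pos: [547.1, -282.7, 229.7]
tcp_rot: [-180.0, -0.0, 75.3]
ft_force: [0.5, -1.4, -0.2]
finger_gap: 84.8
grip_force: 0.0
```

```bash
python3 - <<'E'
from h import *
go(617,-226,230,75); print(r.sense()['tool_pos'],r.sense()['tcp_rot'])
E
```

```text
lin [ 0.0726  0.0532 -0.0003] rot [-0.04 -0.01  0.26] z 229.7
[ 547.12956342 -282.66636422  229.74607648] [-1.79962179e+02 -6.46801007e-03  7.52635657e+01]
```

Call:
servo_tool(
  fingers=[0.085,0.085,0.085,0.085],
  linear=[
    [0.036,0.027,0],
    [0.073,0.053,0],
    [0.073,0.053,0],
    [0.073,0.053,0],
  ],
  rotation=[
    [0,0,0],
    [0,0,0],
    [0,0,0],
    [0,0,0],
  ],
)

```text
time: 1.5
tool_pos: [616.4, -226.3, 229.2]
tcp_rot: [-179.9, -0.0, 75.2]
ft_force: [-0.7, -0.7, -0.1]
finger_gap: 85.1
grip_force: 0.0
```

```bash
python3 - <<'E'
from h import *
s=snap('wrist','w1'); print(r.sense()['tool_pos'],ray(s,280,210)); print(proj(s,[617,-226,65]))
E
```

```text
[ 615.69856942 -227.31604148  229.48432719] (array([ 634.31747857, -161.42156964,  353.30882932]), array([-0.05272678, -0.25436001, -0.96582255]))
[275.58448235 199.73939737]
```

View pics/w1.png

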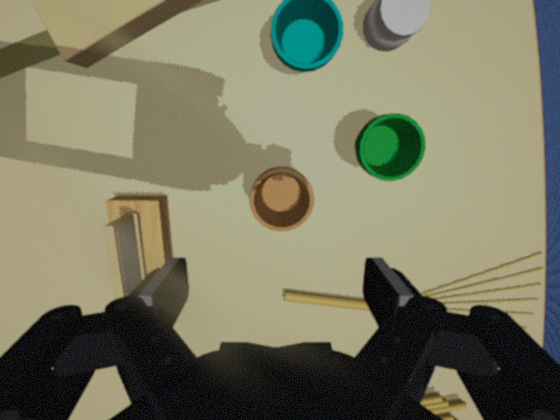

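The wrist view shows the brown cup's rim centred at about (281,199). I'll fit it from its colour mask.

```bash
cat >> h.py <<'E'
from scipy.optimize import least_squares
def rim(s,u,v,z,R=32.5,win=60):
    """fit circle (radius R, height z) to the brown blob's outline near u,v"""
    hsv=cv2.cvtColor(s['frame'],cv2.COLOR_RGB2HSV)
    m=cv2.inRange(hsv,(3,85,25),(16,255,255)); k=np.zeros_like(m); cv2.circle(k,(int(u),int(v)),win,255,-1); m&=k
    m=cv2.morphologyEx(m,cv2.MORPH_CLOSE,np.ones((5,5)))
    c=max(cv2.findContours(m,0,1)[0],key=cv2.contourArea); pts=cv2.convexHull(c)[:,0].astype(float)
    P=np.array([at(s,*p,z)[:2] for p in pts])
    f=least_squares(lambda q:np.hypot(*(P-q[:2]).T)-q[2],[*P.mean(0),R],loss='soft_l1')
    g=least_squares(lambda q:np.hypot(*(P-q).T)-R,P.mean(0),loss='soft_l1')
    return f.x.round(1),g.x.round(1),abs(f.fun).mean().round(2)
E
python3 - <<'E'
from h import *
print(rim(load('w1'),281,199,65,win=45)); s=load('top'); print(rim(s,422,186,65,win=20),rim(s,278,245,105,win=20))
print(at(load('w1'),281.5,199,65))
E
```

```text
(array([ 622.5, -226.8,   31.2]), array([ 623.2, -227. ]), np.float64(0.47))
(array([ 619.6, -225.6,   31.3]), array([ 619.9, -225.2]), np.float64(1.15)) (array([477. , 133.3,  30.4]), array([476.5, 135.4]), np.float64(0.67))
[ 622.87772829 -226.77684308   65.        ]
```

```bash
python3 - <<'E'
from h import *
go(621.8,-226.6,60,75.2)
E
```

```text
lin [0.0023 0.006  0.1695] rot [-0.09  0.01 -0.14] z 229.5
```

Call:
servo_tool(
  fingers=[0.085,0.085,0.085,0.085,0.085,0.085,0.085],
  linear=[
    [0.002,0.006,0.03],
    [0.002,0.006,0.07],
    [0.002,0.006,0.11],
    [0.002,0.006,0.14],
    [0.002,0.006,0.16],
    [0.002,0.006,0.169],
    [0.002,0.006,0.169],
  ],
  rotation=[
    [0,0,0],
    [0,0,0],
    [0,0,0],
    [0,0,0],
    [0,0,0],
    [0,0,0],
    [0,0,0],
  ],
)

```text
time: 2.25
tool_pos: [620.7, -227.7, 59.9]
tcp_rot: [-179.8, -0.0, 74.9]
ft_force: [-0.6, -0.5, -0.0]
finger_gap: 84.9
grip_force: 0.0
```

Call:
servo_tool(
  fingers=[0.06,0.06,0.06,0.06,0.06,0.06],
  linear=[
    [0,0,0],
    [0,0,0],
    [0,0,0],
    [0,0,0],
    [0,0,0],
    [0,0,0],
  ],
  rotation=[
    [0,0,0],
    [0,0,0],
    [0,0,0],
    [0,0,0],
    [0,0,0],
    [0,0,0],
  ],
  force=30,
)

```text
time: 2.85
tool_pos: [623.6, -227.9, 63.9]
tcp_rot: [179.8, 0.1, 75.0]
ft_force: [-2.0, 0.7, 6.8]
finger_gap: 64.1
grip_force: 33.7
```

Call:
servo_tool(
  fingers=[0.06,0.06,0.06,0.06,0.06],
  linear=[
    [0,0,-0.02],
    [0,0,-0.06],
    [0,0,-0.1],
    [0,0,-0.14],
    [0,0,-0.14],
  ],
  rotation=[
    [0,0,0],
    [0,0,0],
    [0,0,0],
    [0,0,0],
    [0,0,0],
  ],
)

```text
time: 3.35
tool_pos: [626.2, -228.7, 210.9]
tcp_rot: [179.2, 0.1, 75.0]
ft_force: [1.2, 0.3, -0.4]
finger_gap: 64.4
grip_force: 33.8
```

```bash
python3 - <<'E'
from h import *
print(r.sense()['finger_gap'],r.sense()['ft_force']);go(478,50,200,75.2)
E
```

```text
64.41881819153727 [ 1.15375237  0.30091941 -0.36307809]
lin [ 0.231  -0.2153  0.0074] rot [ 0.78  0.13 -0.17] z 210.9
```

Call:
servo_tool(
  fingers=[0.06,0.06,0.06,0.06,0.06,0.06,0.06,0.06,0.06,0.06],
  linear=[
    [0.03,-0.028,0],
    [0.06,-0.056,0],
    [0.09,-0.084,0],
    [0.12,-0.112,0],
    [0.15,-0.14,0],
    [0.18,-0.168,0],
    [0.21,-0.196,0],
    [0.231,-0.215,0],
    [0.231,-0.215,0],
    [0.231,-0.215,0],
  ],
  rotation=[
    [0,0,0],
    [0,0,0],
    [0,0,0],
    [0,0,0],
    [0,0,0],
    [0,0,0],
    [0,0,0],
    [0,0,0],
    [0,0,0],
    [0,0,0],
  ],
)

```text
time: 4.35
tool_pos: [474.4, 52.0, 201.6]
tcp_rot: [179.9, 0.0, 75.1]
ft_force: [-0.5, 0.1, -1.2]
finger_gap: 64.1
grip_force: 33.9
```

```bash
python3 - <<'E'
from h import *
s=snap('wrist','w2'); q=r.sense(); print(q['tool_pos'],q['tcp_rot'],q['ft_force']); print(proj(s,[478,133,105]),rim(s,*proj(s,[477,133.5,105]),105,win=60))
E
```

```text
[474.68028148  51.4150582  201.5084582 ] [1.79943806e+02 5.57886895e-03 7.50509261e+01] [-0.47237185  0.03742419 -1.61888744]
[249.92938232 113.27522187] (array([479. , 132.6,  31.1]), array([479.5, 132.5]), np.float64(0.47))
```

View pics/w2.png

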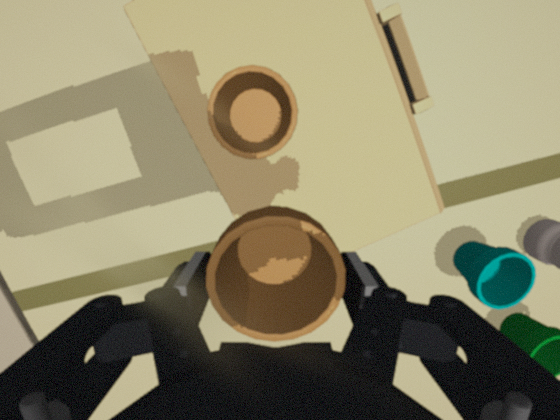

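The wrist view shows the held cup's rim with columns 206–346 and its bottom at row 340, so its centre is about (276,271). The step cup's rim is at (253,112) and the pocket slot runs from (390,15) to (423,105). I'll compare the two cups through this same camera.

```bash
python3 - <<'E'
from h import *
np.set_printoptions(suppress=True,precision=1)
s=load('w2')
for z in(202.5,204): print(z,at(s,206,274,z),at(s,346,274,z),at(s,276,340,z),[proj(s,[474.7+32.5*np.cos(t),51.7+32.5*np.sin(t),z]) for t in np.radians([75,165,255,345])])
hsv=cv2.cvtColor(s['frame'],cv2.COLOR_RGB2HSV); m=cv2.inRange(hsv,(3,85,25),(16,255,255)); m[:200]=0; m[:,:200]=0;m[:,352:]=0
for v in(265,275,285,300,320): 
    c=np.flatnonzero(m[v]); print(v,c.min(),c.max())
c=np.flatnonzero(m[:,276]);print('col',c.min(),c.max())
pts=[];z=202.5
for v in range(262,338,3):
    c=np.flatnonzero(m[v]); pts+= [at(s,c.min(),v,z)[:2],at(s,c.max()+1,v,z)[:2]]
P=np.array(pts);f=least_squares(lambda q:np.hypot(*(P-q[:2]).T)-q[2],[475,52,32.5],loss='soft_l1');print(f.x,abs(f.fun).mean())
g=least_squares(lambda q:np.hypot(*(P-q[:2]).T)-32.5,[475,52],loss='soft_l1');print(g.x)
# pocket seen here
print('slot',at(s,383,18,40),at(s,412,105,40))
E
```

```text
202.5 [445.2  63.8 202.5] [507.3  47.3 202.5] [467.   20.7 202.5] [array([275. , 214.5]), array([204.6, 281.9]), array([274.8, 340.9]), array([345.1, 282.1])]
204 [445.8  64.4 204. ] [507.1  48.1 204. ] [467.3  21.8 204. ] [array([275. , 215.4]), array([203.9, 283.5]), array([274.8, 343. ]), array([345.8, 283.7])]
265 206 344
275 204 345
285 204 346
300 212 338
320 224 316
col 208 365
[475.4  54.1  32.7] 1.2318716333163535
[475.4  53.8]
slot [608.  186.1  40. ] [620.8 107.5  40. ]
```

```bash
python3 - <<'E'
from h import *
go(478.5,131.7,140,75.2)
E
```

```text
lin [ 0.0786 -0.0171  0.0615] rot [ 0.06  0.01 -0.15] z 201.5
```

Call:
servo_tool(
  fingers=[0.06,0.06,0.06,0.06,0.06,0.06,0.06,0.06,0.06,0.06],
  linear=[
    [0.04,-0.009,0],
    [0.0785,-0.017,0],
    [0.0785,-0.017,0],
    [0.0785,-0.017,0],
    [0.0785,-0.017,0.02],
    [0.0785,-0.017,0.035],
    [0.0785,-0.017,0.047],
    [0.0785,-0.017,0.057],
    [0.0785,-0.017,0.06],
    [0.0785,-0.017,0.06],
  ],
  rotation=[
    [0,0,0],
    [0,0,0],
    [0,0,0],
    [0,0,0],
    [0,0,0],
    [0,0,0],
    [0,0,0],
    [0,0,0],
    [0,0,0],
    [0,0,0],
  ],
)

```text
time: 5.4
tool_pos: [478.1, 131.6, 140.8]
tcp_rot: [-180.0, 0.0, 75.0]
ft_force: [0.5, 0.7, -0.7]
finger_gap: 64.0
grip_force: 33.9
```

Now within 10 mm of seating, with no contact force so far. I'll ease down.

Call:
servo_tool(
  fingers=[0.06,0.06,0.06,0.06,0.06,0.06],
  linear=[
    [0,0,0.003],
    [0,0,0.005],
    [0,0,0.007],
    [0,0,0.009],
    [0,0,0.01],
    [0,0,0.01],
  ],
  rotation=[
    [0,0,0],
    [0,0,0],
    [0,0,0],
    [0,0,0],
    [0,0,0],
    [0,0,0],
  ],
)

```text
time: 6.0
tool_pos: [478.4, 131.9, 131.3]
tcp_rot: [180.0, -0.0, 75.0]
ft_force: [0.4, 0.5, -0.3]
finger_gap: 64.2
grip_force: 33.9
```

Call:
servo_tool(
  fingers=[0.06,0.06,0.06,0.06,0.06],
  linear=[
    [0,0,0.001],
    [0,0,0.002],
    [0,0,0.003],
    [0,0,0.004],
    [0,0,0.004],
  ],
  rotation=[
    [0,0,0],
    [0,0,0],
    [0,0,0],
    [0,0,0],
    [0,0,0],
  ],
)

```text
time: 6.5
tool_pos: [479.1, 132.4, 129.7]
tcp_rot: [179.9, -0.1, 75.0]
ft_force: [-7.2, 1.9, 16.4]
finger_gap: 64.2
grip_force: 35.5
```

Call:
servo_tool(
  fingers=[0.06,0.06,0.06,0.066,0.068,0.07,0.074,0.08,0.085,0.085],
  linear=[
    [0,0,-0.001],
    [0,0,-0.002],
    [0,0,-0.002],
    [0,0,-0.002],
    [0,0,-0.002],
    [0,0,-0.002],
    [0,0,-0.002],
    [0,0,-0.002],
    [0,0,-0.002],
    [0,0,-0.002],
  ],
  rotation=[
    [0,0,0],
    [0,0,0],
    [0,0,0],
    [0,0,0],
    [0,0,0],
    [0,0,0],
    [0,0,0],
    [0,0,0],
    [0,0,0],
    [0,0,0],
  ],
)

```text
time: 7.5
tool_pos: [478.3, 131.8, 129.3]
tcp_rot: [-180.0, -0.0, 75.0]
ft_force: [0.1, -0.4, -0.0]
finger_gap: 85.3
grip_force: 0.0
```

Call:
servo_tool(
  fingers=[0.085,0.085,0.085,0.085,0.085,0.085],
  linear=[
    [0,0,-0.01],
    [0,0,-0.03],
    [0,0,-0.07],
    [0,0,-0.12],
    [0,0,-0.13],
    [0,0,-0.13],
  ],
  rotation=[
    [0,0,0],
    [0,0,0],
    [0,0,0],
    [0,0,0],
    [0,0,0],
    [0,0,0],
  ],
)

```text
time: 8.1
tool_pos: [480.0, 132.1, 263.2]
tcp_rot: [179.7, -0.2, 75.0]
ft_force: [-0.5, 0.6, -0.2]
finger_gap: 85.2
grip_force: 0.0
```

```bash
python3 - <<'E'
from h import *
q=r.sense(); print(q['tool_pos'],q['ft_force'])
a=snap('side','s2')['frame'][180:290,200:350]; b=snap('wrist','w3')['frame']
c=np.zeros((420,800,3),np.uint8); c[:420,:510]=cv2.resize(b,(510,420))[:, :510]; a=cv2.resize(a,(285,209)); c[:209,515:]=a
cv2.imwrite('pics/c2.png',c[:,:,::-1])
s=load('w3'); print(proj(s,[479,132,131]),rim(s,*proj(s,[479,132,131]),131,win=75))
E
```

```text
[480.00004363 132.14534508 263.19152799] [-0.51465458  0.55998826 -0.22222749]
[274.44444022 209.19419059] (array([478.2, 134.6,  32.3]), array([478.3, 134.7]), np.float64(0.97))
```

View pics/c2.png

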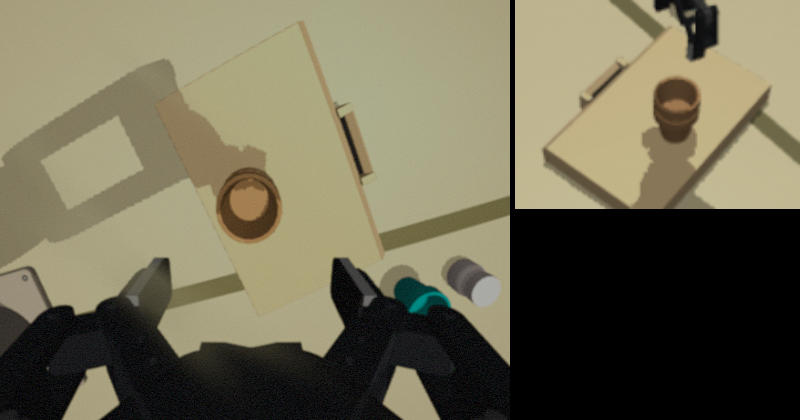

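The upper cup stands upright in the step cup, with its rim fit at (478,134.6). The bystanders look untouched. Next I'll take a look from straight above the pocket.

```bash
python3 - <<'E'
from h import *
go(600,78,190,75)
E
```

```text
lin [-0.0204  0.1318  0.0687] rot [-0.02  0.01  0.01] z 258.7
```

Call:
servo_tool(
  fingers=[0.085,0.085,0.085,0.085,0.085,0.085,0.085],
  linear=[
    [-0.007,0.04,0],
    [-0.014,0.08,0.02],
    [-0.02,0.12,0.05],
    [-0.02,0.132,0.07],
    [-0.02,0.132,0.07],
    [-0.02,0.132,0.07],
    [-0.02,0.132,0.07],
  ],
  rotation=[
    [0,0,0],
    [0,0,0],
    [0,0,0],
    [0,0,0],
    [0,0,0],
    [0,0,0],
    [0,0,0],
  ],
)

```text
time: 8.9
tool_pos: [600.2, 78.9, 190.0]
tcp_rot: [180.0, -0.0, 75.0]
ft_force: [-0.6, -0.7, 0.2]
finger_gap: 85.0
grip_force: 0.0
```

```bash
python3 - <<'E'
from h import *
s=snap('wrist','w4'); q=r.sense(); print(q['tool_pos'],ray(s,280,210)[0])
u,v=proj(s,[615,146,40]).round().astype(int); print(u,v)
c=s['frame'][v-75:v+75,u-100:u+100]; cv2.imwrite('pics/c3.png',cv2.resize(c,None,fx=4,fy=4,interpolation=cv2.INTER_CUBIC)[:,:,::-1])
E
```

```text
[600.52181725  78.97127348 190.73723457] [618.01908964 143.79070861 314.15760649]
271 129
```

View pics/c3.png

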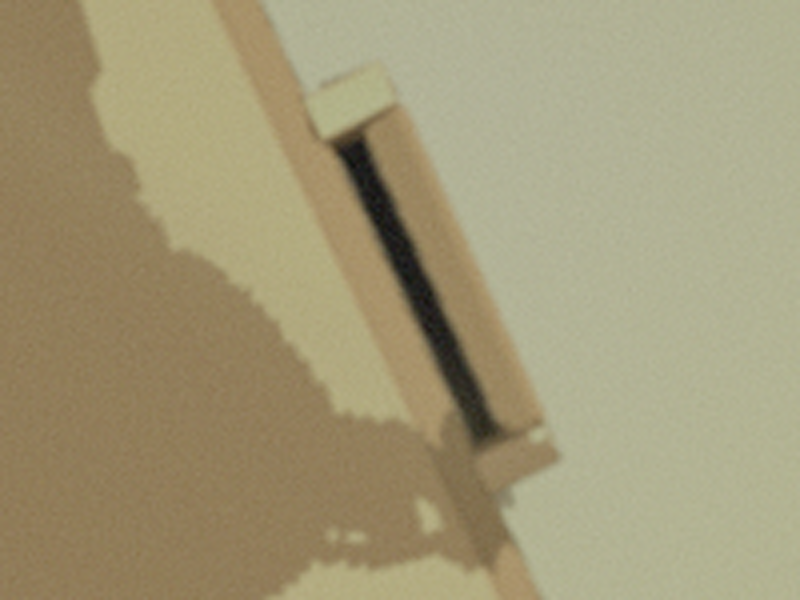

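The enlarged wrist crop shows the dark slot from (350,142) to (488,440). The pale end blocks have their inner edges centred at (362,123) and (510,442), and bevels lie along both long sides.

```bash
python3 - <<'E'
from h import *
np.set_printoptions(suppress=True,precision=1)
s=load('w4'); F=lambda x,y:(171+(x+.5)/4-.5,54+(y+.5)/4-.5)
W=lambda x,y,z=40:at(s,*F(x,y),z)[:2]
for a,b,z in(((360,150),(484,425),28),((402,103),(545,418),40),((228,0),(405,400),40),((270,0),(330,135),40)):
    d=W(*a,z)-W(*b,z);print(a,b,'yaw',np.degrees(np.arctan2(d[1],d[0]))-90)
t=np.radians(10.5);R=np.array([[np.cos(t),np.sin(t)],[-np.sin(t),np.cos(t)]])
O=np.array([615,146])
pts=dict(ubl=(305,98),ubt=(382,63),ubr=(400,103),ubi=(325,143),lbi=(475,460),lbr=(545,425),lbo=(562,457),
 darkUL=(338,145),darkUR=(362,140),darkLL=(478,440),darkLR=(500,434),bandL=(354,300),darkL=(408,300),darkR=(437,300),wallR=(490,300),lit=(220,0),edge=(262,0))
for n,p in pts.items():
    print(n,*(R@(W(*p,z)-O) for z in (40,28)))
print('grad', s['frame'].shape)
E
```

```text
(360, 150) (484, 425) yaw 9.998916356195195
(402, 103) (545, 418) yaw 10.719079649291572
(228, 0) (405, 400) yaw 8.920626468015868
(270, 0) (330, 135) yaw 9.292200486408333
ubl [-0.5 47.5] [-0.6 49.7]
ubt [17.5 46.7] [18.2 48.9]
ubr [17.5 37.7] [18.2 39.5]
ubi [-0.7 37.4] [-0.8 39.1]
lbi [ -0.3 -39.1] [ -0.4 -40.7]
lbr [ 17.5 -38.7] [ 18.2 -40.3]
lbo [ 18.1 -47.1] [ 18.8 -49. ]
darkUL [ 1.7 35.8] [ 1.6 37.5]
darkUR [ 6.8 34.5] [ 7.  36.1]
darkLL [  2.3 -35.3] [  2.3 -36.7]
darkLR [  7.4 -36.2] [  7.6 -37.7]
bandL [-9.7  4.9] [-10.2   5.2]
darkL [ 1.2 -0.3] [ 1.2 -0.2]
darkR [ 7.1 -3.1] [ 7.3 -3.1]
wallR [17.7 -8.2] [18.4 -8.4]
lit [-7.9 73. ] [-8.4 76.3]
edge [ 0.1 69.1] [ 0.  72.3]
grad (420, 560, 3)
```

```bash
python3 - <<'E'
from h import *
go(436,-275,220,75)
E
```

```text
lin [-0.3844 -0.0677 -0.0296] rot [ 0.09 -0.04  0.06] z 190.7
```

Call:
servo_tool(
  fingers=[0.085,0.085,0.085,0.085,0.085,0.085,0.085,0.085,0.085,0.085],
  linear=[
    [-0.04,-0.007,-0.01],
    [-0.085,-0.014,-0.02],
    [-0.13,-0.022,-0.03],
    [-0.175,-0.03,-0.03],
    [-0.22,-0.038,-0.03],
    [-0.265,-0.046,-0.03],
    [-0.31,-0.054,-0.03],
    [-0.355,-0.062,-0.03],
    [-0.384,-0.068,-0.03],
    [-0.384,-0.068,-0.03],
  ],
  rotation=[
    [0,0,0],
    [0,0,0],
    [0,0,0],
    [0,0,0],
    [0,0,0],
    [0,0,0],
    [0,0,0],
    [0,0,0],
    [0,0,0],
    [0,0,0],
  ],
)

```text
time: 9.95
tool_pos: [434.3, -277.8, 221.1]
tcp_rot: [179.8, 0.1, 74.8]
ft_force: [-0.0, -0.0, -0.8]
finger_gap: 85.0
grip_force: 0.0
```

Call:
servo_tool(
  fingers=[0.085,0.085],
  linear=[
    [0,0,0],
    [0,0,0],
  ],
  rotation=[
    [0,0,0],
    [0,0,0],
  ],
)

```text
time: 10.15
tool_pos: [436.2, -274.1, 220.2]
tcp_rot: [179.9, 0.0, 75.1]
ft_force: [-0.5, 0.8, 0.3]
finger_gap: 85.1
grip_force: 0.0
```

```bash
python3 - <<'E'
from h import *
s=snap('wrist','w5'); q=r.sense(); print(q['tool_pos'],ray(s,280,210)[0])
u,v=proj(s,[443,-249,60]).round().astype(int); print(u,v)
u0,v0=max(u-100,0),max(v-75,0); print(u0,v0)
c=s['frame'][v0:v0+150,u0:u0+200]; cv2.imwrite('pics/c4.png',cv2.resize(c,None,fx=4,fy=4,interpolation=cv2.INTER_CUBIC)[:,:,::-1])
E
```

```text
[ 436.30108143 -273.90457892  219.93186674] [ 453.91722189 -209.11419635  344.23690754]
275 175
175 100
```

View pics/c4.png

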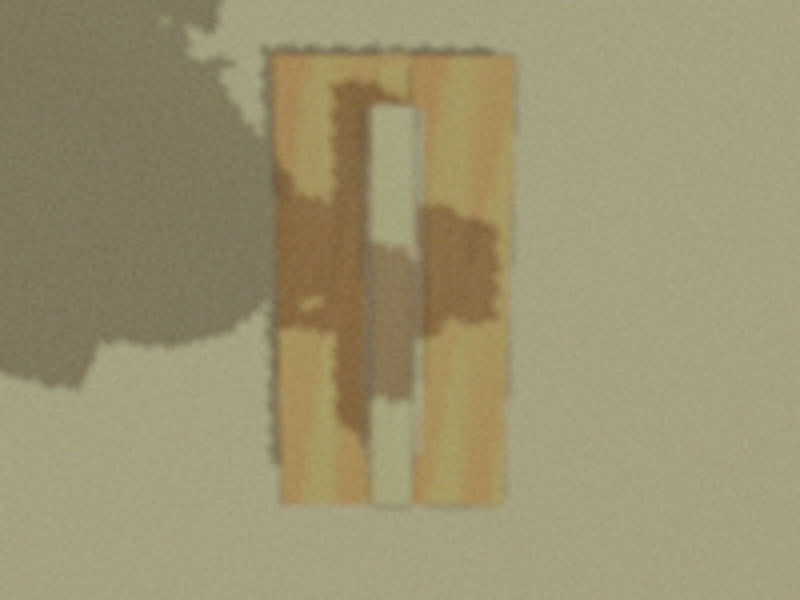

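The crop shows the plate's top face with corners at about (370,103), (418,106), (413,507) and (372,503), square to the gripper.

```bash
python3 - <<'E'
from h import *
np.set_printoptions(suppress=True,precision=1)
s=load('w5'); W=lambda x,y,z:at(s,175+(x+.5)/4-.5,100+(y+.5)/4-.5,z)[:2]
P=[W(*p,83) for p in((370,103),(418,106),(413,507),(372,503))]
B=[W(*p,30) for p in((273,55),(516,55),(508,502),(282,502))]
for Q in(P,B):
    Q=np.array(Q); d=Q[0]+Q[1]-Q[2]-Q[3]; print(Q.mean(0),'yaw',np.degrees(np.arctan2(d[1],d[0]))-90,'size',np.hypot(*d)/2,np.hypot(*(Q[0]-Q[1])))
h=np.array(P).mean(0); print(h)
go(h[0],h[1],66,75.2)
E
```

```text
[ 441.8 -248.1] yaw -15.265571808764363 size 89.17950844609625 10.195334862092235
[ 441.4 -249.8] yaw -14.96926337153208 size 118.60991139608913 61.44822154329041
[ 441.8 -248.1]
lin [ 0.  -0.   0.2] rot [ 0.1  0.  -0.1] z 219.9
```

Call:
servo_tool(
  fingers=[0.085,0.085,0.085,0.085,0.085,0.085,0.085,0.085],
  linear=[
    [0.026,-0.0015,0.03],
    [0.026,-0.0015,0.07],
    [0.026,-0.0015,0.1],
    [0.026,-0.0015,0.13],
    [0.026,-0.0015,0.145],
    [0.026,-0.0015,0.153],
    [0.026,-0.0015,0.153],
    [0.026,-0.0015,0.153],
  ],
  rotation=[
    [0,0,0],
    [0,0,0],
    [0,0,0],
    [0,0,0],
    [0,0,0],
    [0,0,0],
    [0,0,0],
    [0,0,0],
  ],
)

```text
time: 11.0
tool_pos: [441.9, -249.9, 67.7]
tcp_rot: [179.9, 0.0, 75.0]
ft_force: [0.5, 0.0, -0.5]
finger_gap: 84.9
grip_force: 0.0
```

Call:
servo_tool(
  fingers=[0.05,0.02,0.006,0.006,0.006,0.006,0.006,0.006,0.006,0.006],
  linear=[
    [0,0,0],
    [0,0,0],
    [0,0,0],
    [0,0,0],
    [0,0,0],
    [0,0,0],
    [0,0,0],
    [0,0,0],
    [0,0,0],
    [0,0,0],
  ],
  rotation=[
    [0,0,0],
    [0,0,0],
    [0,0,0],
    [0,0,0],
    [0,0,0],
    [0,0,0],
    [0,0,0],
    [0,0,0],
    [0,0,0],
    [0,0,0],
  ],
  force=60,
)

```text
time: 12.0
tool_pos: [441.0, -249.6, 66.5]
tcp_rot: [180.0, 0.0, 75.0]
ft_force: [-0.2, 1.0, 3.2]
finger_gap: 9.4
grip_force: 58.7
```

Call:
servo_tool(
  fingers=[0.006,0.006,0.006,0.006,0.006,0.006,0.006],
  linear=[
    [0,0,-0.01],
    [0,0,-0.03],
    [0,0,-0.06],
    [0,0,-0.09],
    [0,0,-0.12],
    [0,0,-0.12],
    [0,0,-0.12],
  ],
  rotation=[
    [0,0,0],
    [0,0,0],
    [0,0,0],
    [0,0,0],
    [0,0,0],
    [0,0,0],
    [0,0,0],
  ],
)

```text
time: 12.7
tool_pos: [441.3, -249.7, 187.2]
tcp_rot: [179.9, 0.0, 75.0]
ft_force: [-1.5, 0.2, -0.3]
finger_gap: 9.3
grip_force: 59.0
```

```bash
python3 - <<'E'
from h import *
q=r.sense(); print(q['tool_pos'],q['ft_force'],q['tcp_rot']); go(605,80,187,100.3)
E
```

```text
[ 441.25603236 -249.65422397  187.22014786] [-1.54126326  0.15207967 -0.34498187] [1.79908433e+02 3.11680072e-02 7.50183874e+01]
lin [3.608e-01 7.300e-02 1.000e-04] rot [  0.08   0.05 -25.28] z 187.2
```

```bash
python3 - <<'E'
from h import *
go(631,75,187,100.3)
E
```

```text
lin [3.627e-01 9.940e-02 2.000e-04] rot [  0.08   0.05 -25.28] z 187.2
```

Call:
servo_tool(
  fingers=[0.006,0.006,0.006,0.006,0.006,0.006,0.006,0.006,0.006,0.006],
  linear=[
    [0.04,0.011,0],
    [0.085,0.023,0],
    [0.13,0.036,0],
    [0.175,0.048,0],
    [0.22,0.06,0],
    [0.265,0.073,0],
    [0.31,0.085,0],
    [0.35,0.096,0],
    [0.3627,0.0994,0],
    [0.3627,0.0994,0],
  ],
  rotation=[
    [0,0,-3],
    [0,0,-6],
    [0,0,-9],
    [0,0,-12],
    [0,0,-15],
    [0,0,-18],
    [0,0,-21],
    [0,0,-24],
    [0,0,-25.3],
    [0,0,-25.3],
  ],
)

```text
time: 13.7
tool_pos: [630.0, 77.0, 184.0]
tcp_rot: [-179.8, -0.0, 100.5]
ft_force: [-0.3, -0.3, -0.4]
finger_gap: 9.4
grip_force: 59.0
```

Call:
servo_tool(
  fingers=[0.006,0.006,0.006],
  linear=[
    [0,0,0],
    [0,0,0],
    [0,0,0],
  ],
  rotation=[
    [0,0,0],
    [0,0,0],
    [0,0,0],
  ],
)

```text
time: 14.0
tool_pos: [630.3, 73.7, 186.2]
tcp_rot: [-180.0, 0.0, 100.2]
ft_force: [-0.1, -0.9, -0.5]
finger_gap: 9.3
grip_force: 59.0
```

```bash
python3 - <<'E'
from h import *
s=snap('wrist','w6'); q=r.sense(); print(q['tool_pos'],q['tcp_rot'],ray(s,280,210)[0],proj(s,[619.4,146.1,40]))
cv2.imwrite('pics/c5.png',cv2.resize(s['frame'][40:370,180:380],None,fx=1.8,fy=1.8,interpolation=cv2.INTER_CUBIC)[:,:,::-1])
E
```

```text
[630.41345003  73.92854352 186.42381174] [-1.79999360e+02  6.42379296e-03  1.00207421e+02] [618.99908771 139.89153013 310.29213366] [277.08478701 123.25887756]
```

View pics/c5.png

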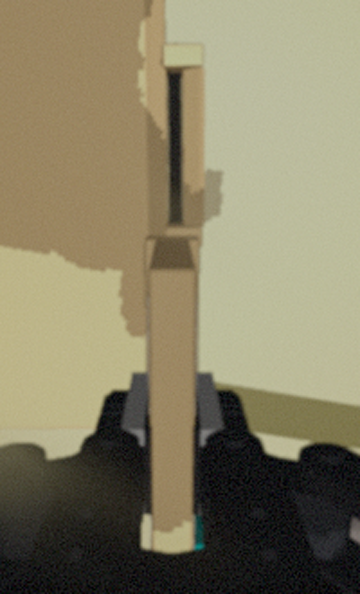

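Slot and holder are parallel. The slot centre is at about (277.5,122) in full pixels, against a prediction of (277,123). The plate's top face has its centre line at about u=276 and its far end at v=189.

```bash
python3 - <<'E'
from h import *
s=load('w6'); q=r.sense(); t=np.radians(10.2); R=np.array([[np.cos(t),np.sin(t)],[-np.sin(t),np.cos(t)]])
tp=np.array([630.35,73.8])
print('slot',at(s,277.5,122,40),at(s,277.5,122,30))
for u,v in((276,189),(276,340)): print(R@(at(s,u,v,202.5)[:2]-tp))
go(619.4,146,97+10,100.2)
E
```

```text
slot [619.56747689 147.21446367  40.        ] [619.58850558 147.48539029  30.        ]
[ 0.75577302 46.10008536]
[  0.78180595 -20.09654578]
lin [0.0729 0.0019 0.0794] rot [-0.    0.01  0.01] z 186.4
```

Call:
servo_tool(
  fingers=[0.006,0.006,0.006,0.006,0.006,0.006,0.006,0.006,0.006,0.006],
  linear=[
    [0.035,0.001,0],
    [0.0725,0.0015,0],
    [0.0725,0.0015,0.01],
    [0.0725,0.0015,0.03],
    [0.0725,0.0015,0.05],
    [0.0725,0.0015,0.065],
    [0.0725,0.0015,0.075],
    [0.0725,0.0015,0.08],
    [0.0725,0.0015,0.08],
    [0.0725,0.0015,0.08],
  ],
  rotation=[
    [0,0,0],
    [0,0,0],
    [0,0,0],
    [0,0,0],
    [0,0,0],
    [0,0,0],
    [0,0,0],
    [0,0,0],
    [0,0,0],
    [0,0,0],
  ],
)

```text
time: 15.05
tool_pos: [619.8, 146.7, 107.2]
tcp_rot: [179.9, 0.0, 100.3]
ft_force: [0.7, 0.2, -0.3]
finger_gap: 9.3
grip_force: 59.0
```

Call:
servo_tool(
  fingers=[0.006,0.006,0.006,0.006,0.006,0.006,0.006],
  linear=[
    [0,0,0.004],
    [0,0,0.008],
    [0,0,0.012],
    [0,0,0.015],
    [0,0,0.018],
    [0,0,0.019],
    [0,0,0.019],
  ],
  rotation=[
    [0,0,0],
    [0,0,0],
    [0,0,0],
    [0,0,0],
    [0,0,0],
    [0,0,0],
    [0,0,0],
  ],
)

```text
time: 15.75
tool_pos: [619.0, 146.8, 87.0]
tcp_rot: [-180.0, -0.0, 100.3]
ft_force: [0.9, 1.0, -0.6]
finger_gap: 9.1
grip_force: 59.0
```

In the slot with no side force. I'll press on in steps.

Call:
servo_tool(
  fingers=[0.006,0.006,0.006,0.006,0.006,0.006,0.006],
  linear=[
    [0,0,0.001],
    [0,0,0.003],
    [0,0,0.005],
    [0,0,0.006],
    [0,0,0.007],
    [0,0,0.007],
    [0,0,0.007],
  ],
  rotation=[
    [0,0,0],
    [0,0,0],
    [0,0,0],
    [0,0,0],
    [0,0,0],
    [0,0,0],
    [0,0,0],
  ],
  force=90,
)

```text
time: 16.45
tool_pos: [619.5, 146.9, 80.9]
tcp_rot: [180.0, 0.0, 100.3]
ft_force: [-0.4, -0.8, 5.0]
finger_gap: 8.9
grip_force: 88.7
```

Call:
servo_tool(
  fingers=[0.006,0.006,0.006,0.006,0.006,0.006],
  linear=[
    [0,0,0.001],
    [0,0,0.002],
    [0,0,0.003],
    [0,0,0.004],
    [0,0,0.004],
    [0,0,0.004],
  ],
  rotation=[
    [0,0,0],
    [0,0,0],
    [0,0,0],
    [0,0,0],
    [0,0,0],
    [0,0,0],
  ],
)

```text
time: 17.05
tool_pos: [619.6, 146.9, 77.3]
tcp_rot: [179.9, 0.0, 100.3]
ft_force: [-2.8, -1.4, 7.7]
finger_gap: 8.7
grip_force: 89.1
```

Call:
servo_tool(
  fingers=[0.006,0.006,0.006,0.006,0.006],
  linear=[
    [0,0,0.001],
    [0,0,0.002],
    [0,0,0.003],
    [0,0,0.003],
    [0,0,0.003],
  ],
  rotation=[
    [0,0,0],
    [0,0,0],
    [0,0,0],
    [0,0,0],
    [0,0,0],
  ],
)

```text
time: 17.55
tool_pos: [619.8, 146.9, 76.5]
tcp_rot: [179.9, 0.0, 100.3]
ft_force: [-10.7, -2.4, 23.3]
finger_gap: 9.1
grip_force: 91.6
```

```bash
python3 - <<'E'
from h import *
s=snap('side','s3'); w=snap('top','t3'); q=r.sense(); print(q['tool_pos'],q['ft_force'])
u,v=proj(s,[619,146,50]).astype(int)
c=np.zeros((400,800,3),np.uint8); c[:,:500]=cv2.resize(s['frame'][v-40:v+40,u-50:u+50],(500,400),interpolation=cv2.INTER_CUBIC)
c[:225,500:]=cv2.resize(w['frame'],(300,225)); c[225:,500:]=cv2.resize(s['frame'][80:380,60:360],(300,175)); cv2.imwrite('pics/c6.png',c[:,:,::-1])
E
```

```text
[619.82305196 146.90158602  76.49131159] [-11.50252699  -1.62200153  23.80938523]
```

View pics/c6.png

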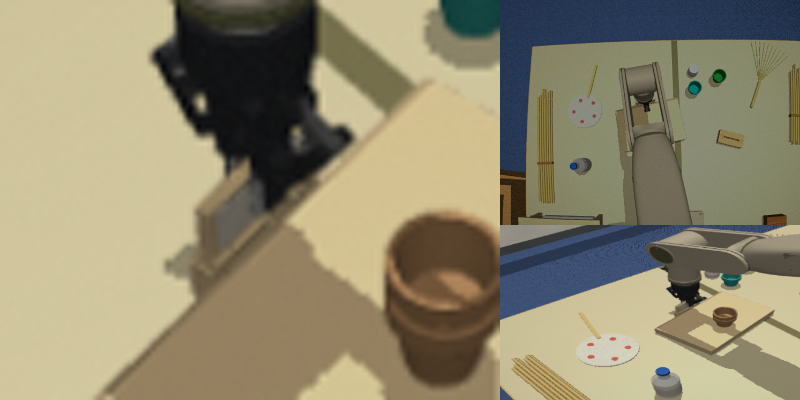

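The holder stands fully in the pocket with its shoulder down at about (235,255). The cups are still nested, and the bottle, jar and fan are undisturbed.

```bash
python3 -c "
from h import *
print(r.hand_in())"
```

```text
the job is handed in; nothing more can be done
None
```

I nested the mat cup upright in the step cup and released it, then pushed the price holder home in the pocket. I handed in at about 17.6 s, still holding it down (it stopped hard at about 23 N). The last pictures showed the cups nested and the bottle, jar and fan undisturbed; no verdict was returned.

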